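Press a cap onto the analyser window with the torque knob

ROBOT

A 6-joint arm with a two-finger parallel gripper is mounted at the origin on a cart in front of the work surface, level with it; the furniture and walls round the work are solid. World frame = base frame: x ahead of the robot, y to its left, z up, the work surface at z = 0. Lengths are in mm, angles in rad, forces in N, time in s.
With the tool pointing down it reaches from about 150 to 775 mm from the base axis. Payload 6.1 kg.
Tool frame: the origin (TCP) lies at the very end of the fingers, on their centre line; the grasp point (between the pads) lies 19 mm behind it; z points along the fingers, y is the line along which they close (so a half turn about z gives the same grasp; the last joint's range is limited). The gripper opens to 85 mm and grips with 20 to 120 N. Pads are 22 mm wide; open, the fingers measure 114 mm over their backs; the gripper's body (76 mm by 85 mm) begins 54 mm behind the grasp point. The pads swing forward as they close: fully open they stand 13 mm farther back than shut.
Start: joints at [-1.232, 0.126, -0.04, 1.405, 0, 1.571], TCP at [174.48, -495.142, 231.295] pointing down, gripper open.
Joint ranges: [-2.72, 2.72], [-0.95, 1.95], [-1.27, 1.35], [-1.78, 2.02], [-1.46, 1.47], [-3.14, 3.14]. Speed limits (rad/s): [2.39, 2.39, 3.01, 3.14, 3.14, 3.14].

INTERFACE

Orientations are given as a unit quaternion [x, y, z, w].
In Python, from rig import arm, cams gives the robot as it stands.
- The arm moves only by the tool jog_arm, never from a script. Its argument "moves" is one flat list of numbers, 7 for each row, row after row: the shift along the tool's x, y, z in fractions of the full range, 1 being 80 cm, then the turn, a rotation vector about the tool's x, y, z in normalised numbers (1 is pi rad), then the closure, from 0 (fully open) to 1 (shut). A call has 1 to 10 rows; each row is the pose to reach, as a shift and turn from the pose commanded when the call began, along the tool's axes at that moment; what a row does not reach only later rows make up. A row lasts 1/10 s, in which the tool goes at most 50 mm and 8.59 degrees, less where a joint would pass 70% of its speed; a pose out of reach is approached as far as the arm can. A call with a gripper value outside its range is refused whole. The fingers move at their own pace and stop on an object; "newtons" is the grip in N (left out, the last holds). Time passes only in rows, so rows that repeat a pose let the fingers close. It gives the time, the measured TCP pose, the force, the opening and the grip force at its end, in the units of the state.
- arm.sense(): the state, without advancing time (a new reading comes with each control period).
- cams.capture(name): name is "side" or "top"; returns a dict with "color" (480x640x3 uint8, blue, green, red), "camera_matrix" (3x3 intrinsics, pixels), "xyz" and "rotation" of the camera in the world. Camera axes: x right, y down, z forward; pixel columns grow to the right and rows downward; lengths in mm; the calibration is good to about 2 mm. A picture is of the moment at which its call begins. There is no depth.
- arm.hand_in(): hands the job in; it is judged then, once.
The state is a dict: "clock": time; "joint_pos": joint angles; "dq": joint speeds; "effort": joint torques, N m; "eef_pos": TCP position; "tool_rot": TCP orientation; "contact_force": force on the tool from outside, world axes, zero at the start; "moment": the same for the moment, N m; "finger_gap": finger opening in mm; "grip_force": force on a finger pad.
Only numpy, scipy, OpenCV 4.12 (cv2) and the standard library are available. Lean on these libraries where they do the work, as an engineer would, in place of code of your own. Each camera call takes 0.05 s, during which the arm holds its last target. There are 200 camera calls.

TASK

Check what plastic the green screw cap is made of: set the cap flat and centred on the analyser's round window, swing the blue press arm over it to its stop, and tighten the orange torque knob clockwise until it reaches its set torque and slips. Stop as soon as you feel it slip, for its slip is short and turning on past it crushes the cap; leave the press tight, and leave the black cap alone.

Things in the scene. Friction and masses are not known exactly. Their poses are not given: they have to be found in the camera images.
- analyser: white benchtop analyser, a box 215 x 170 mm and 50 mm high, fixed, turned about the vertical by up to about 0.45 rad. Origin on the worktop under the window's centre; its own x axis points to the back, where the press arm's post stands 80 mm behind the window's centre; y to its left. The housing spans x -85 to +130 mm, y -85 to +85 mm.
- window (a point): centre of the dark round window (24 mm) in a bright steel disc (72 mm) on top of the analyser, on the surface, 52 mm above the worktop. Axes as the analyser's.
- cap_green: green screw cap, 36 mm across and 13 mm high, lying flat, about 20 g, rigid. Origin at the centre of its underside, z up.
- cap_black: black screw cap, 36 mm across and 15 mm high, lying flat; not to be moved. Origin at the centre of its underside.
- press_arm: blue swing arm, 16 mm thick, 26 mm wide, underside 80 mm above the worktop. Origin on its vertical pivot (the post), at the underside; its own -x axis points along the arm to the knob, 80 mm away. Starts swung aside to the analyser's right (-y) by 1.2 to 1.5 rad; swings clockwise (from above) to a stop, knob over the window. Stiff (1.5 N at the knob), stays where left.
- foot_axis (a point): point on the arm's underside on the axis of knob, screw and press foot. The foot is a round pad, 16 mm across, below this point; at the start it clears the top of a cap lying on the window by about 1.5 to 9 mm: how much differs each time and is not measured. Turning the knob clockwise (from above) lowers the foot 3 mm per radian, counterclockwise lifts it.
- knob_grip (a point): the point on the knob's axis to grip, 120 mm above the worktop. Fixed to the arm, does not turn with the knob. The orange knob is round and ribbed, 31 mm across, 30 mm high, from 100 mm (4 mm above the arm's top) to 130 mm above the worktop; it stays at its height as it turns.
- knob_top (a point): centre of the knob's top (white line on it). The knob takes 0.15 N m to turn either way while the foot is free, 0.5 to 3 rad in all. As the foot presses the cap this rises within about 0.4 rad to 0.27 N m, foot force about 40 N: there the torque clutch slips, torque level, for 0.9 rad of turning in all. After that it is solid and force climbs. Tight, it turns back at 0.03 N m; let go, it stays.
Mind the look-alikes: they are no part of the job. What is meant by the cap_green is not white, and is the smaller of those in its own colour.

How it is judged (in metres and radians):
On the way, in this order (a step that is already met when the one before it is completed fails the run):
1. the green cap lies flat and centred on the window, let go (horizontal distance between cap_green and window below 0.008 m and z of cap_green in the frame of window between -0.005 and 0.003 m and angle between cap_green's own z axis and vertical below 0.15 rad and contact force between the fingers and cap_green below 0.05 N), for 0.2 s.
2. the press arm stands over the window at its stop (horizontal distance between cap_green and window below 0.008 m and z of cap_green in the frame of window between -0.005 and 0.003 m and angle between cap_green's own z axis and vertical below 0.15 rad and horizontal distance between knob_grip and window below 0.006 m), for 0.1 s.
3. the knob has been tightened to its set torque: the foot presses the cap with its set force (all of step 2 and contact force between press_arm and cap_green above 34 N), for 0.2 s.
At the end, for the whole second after the job is handed in: The green cap lies flat within 8 mm of the window's centre, the arm is over it at its stop (knob within 6 mm of above the window's centre), and the foot still presses the cap with the force the clutch sets: 27 to 60 N (about 40 N) (all of step 2 and contact force between press_arm and cap_green between 27 and 60 N); the robot touches nothing.
It fails at once if the cap is crushed: the foot presses it with more than 60 N (turned on past the slip) (contact force between press_arm and cap_green above 60 N).
It fails at once if the black cap is moved by more than 15 mm (distance of cap_black from where it was at the start of the episode above 0.015 m).
It also fails if it takes over 72 s, if anything falls off the work surface, if the arm or the gripper's body presses on something with over 40 N, if the wrist force passes 120 N, or if a joint passes its speed limit or range.

## Working session

There is one attempt and no reset: what is moved stays moved. The work goes in short steps, Python scripts to look and compute and a tool call to move; the robot and the scene stay as the last step left them, time stands still between calls to the robot, and variables do not carry over. Pictures are saved under pics/ and viewed, at most 10 in all, crops included, and the job is handed in when it is done.

Besides the shell and the picture viewer there is one more tool, called after ">>>" as name(argument=value, ...) on one line, values as JSON. jog_arm: Moves the arm, as the interface text tells. Its arguments: {"type":"object","properties":{"moves":{"type":"array","items":{"type":"number"}},"newtons":{"type":"number"}},"required":["moves"]}

```bash
ls; mkdir -p pics; python3 - <<'E'
from rig import arm,cams
import cv2
for n in("side","top"):
    c=cams.capture(n); cv2.imwrite(f"pics/{n}0.png",c["color"]); print(n,c["camera_matrix"],c["xyz"],c["rotation"])
print(arm.sense())
E
```

```text
pics
side [[561.93782659   0.         328.03844135]
 [  0.         561.93782659 233.96530231]
 [  0.           0.           1.        ]] [516.44767507 907.78866077 512.2160756 ] [ 0.02322427  0.86202753 -0.50629137 -0.00618178]
top [[518.28640374   0.         325.90869042]
 [  0.         518.28640374 242.99520997]
 [  0.           0.           1.        ]] [374.75003629 157.82713752 949.15960334] [ 0.70709946 -0.70251428  0.06638807 -0.04557056]
{'clock': 0.1, 'joint_pos': array([-1.23203861e+00,  1.26360689e-01, -4.05287038e-02,  1.40539395e+00,
        3.94951793e-05,  1.57078869e+00]), 'dq': array([-1.32475032e-03, -1.70076778e-03,  3.12056734e-03,  1.61224376e-04,
        2.30101251e-05,  8.99527056e-04]), 'effort': array([-3.87694317e-04, -4.36899734e+01,  3.53609598e+01,  1.35527813e-02,
       -3.90569301e-05, -6.01381302e-06]), 'eef_pos': array([ 174.3530153 , -494.80830357,  230.57489425]), 'tool_rot': array([ 9.85688749e-01,  1.68573832e-01, -1.05865547e-04, -7.36198031e-04]), 'contact_force': array([ 0.16459344, -0.12073532,  0.50270873]), 'moment': array([-0.02039382,  0.0523555 ,  0.00448733]), 'grip_force': 0.0, 'finger_gap': 85.27258924450688}
```

View pics/side0.png

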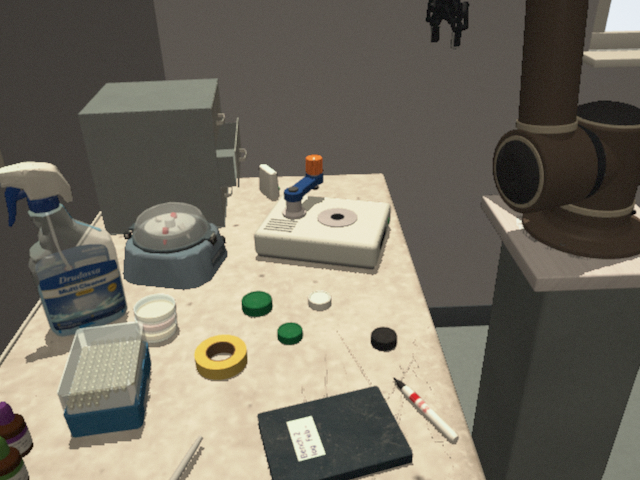

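View pics/top0.png

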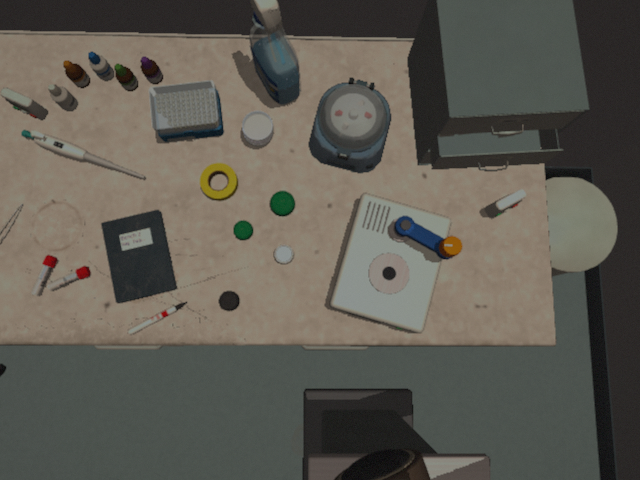

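Side view: green caps at (290,333) small and (257,304) large, white cap (320,300), black cap (384,339). Top view: green at (243,230) small and (282,204) large, white (284,255), black (229,300), window (389,274), knob (450,246), post (404,227). The smaller green cap, at (243,230)/(290,333), fits "smaller of those in its own colour". I'll confirm it in a crop and measure.

```bash
cat > h.py <<'E'
from rig import arm,cams
import cv2, numpy as np
from scipy.spatial.transform import Rotation as R
from scipy.optimize import least_squares
def proj(c,P):
    rot=R.from_quat(c["rotation"]) if np.size(c["rotation"])==4 else R.from_matrix(c["rotation"])
    p=rot.inv().apply(np.atleast_2d(P)-c["xyz"]); q=p@c["camera_matrix"].T
    return q[:,:2]/q[:,2:]
def onplane(c,uv,z):
    rot=R.from_quat(c["rotation"])
    d=rot.apply(np.linalg.solve(c["camera_matrix"],[uv[0],uv[1],1.])); return c["xyz"]+d*(z-c["xyz"][2])/d[2]
def tri(cs,uvs):
    f=lambda P: np.concatenate([proj(c,P)[0]-u for c,u in zip(cs,uvs)])
    s=least_squares(f,[400,0,50.]); return s.x, np.abs(s.fun).max()
def blobs(img,lo,hi,box,amin=30):
    m=cv2.inRange(cv2.cvtColor(img,cv2.COLOR_BGR2HSV),np.array(lo),np.array(hi)); k=np.zeros_like(m); x0,y0,x1,y1=box; k[y0:y1,x0:x1]=m[y0:y1,x0:x1]
    n,l,s,ce=cv2.connectedComponentsWithStats(k); return [(ce[i].round(1).tolist(),s[i].tolist()) for i in range(1,n) if s[i,4]>=amin]
GREEN=([60,90,30],[90,255,255]);ORANGE=([3,150,80],[18,255,255]);BLUE=([100,120,30],[125,255,255]);DARK=([0,0,0],[180,255,60])
E
python3 - <<'E'
from h import *
S=cams.capture("side");T=cams.capture("top")
for nm,col,bs,bt in(("green",GREEN,(230,280,310,350),(230,185,300,245)),("orange",ORANGE,(295,145,335,185),(430,225,470,265)),("blue",BLUE,(280,165,330,210),(385,210,460,260)),("win",DARK,(325,208,350,226),(375,260,403,287)),("black",DARK,(365,322,402,355),(212,286,244,315))):
    print(nm); print(" S",blobs(S["color"],*col,bs)); print(" T",blobs(T["color"],*col,bt))
a=cv2.resize(S["color"][280:360,230:350],None,fx=4,fy=4,interpolation=2); b=cv2.resize(T["color"][180:320,330:470],None,fx=4,fy=4,interpolation=2)
d=cv2.resize(T["color"][185:260,220:310],None,fx=3,fy=3,interpolation=2)
o=np.zeros((600,800,3),np.uint8); o[:320,:480]=a;o[330:555,:270]=d;cv2.imwrite("pics/crop1.png",o[:560,:480])
e=cv2.resize(S["color"][140:280,245:405],None,fx=5,fy=5,interpolation=2)[:600]
cv2.imwrite("pics/crop2.png",np.hstack([cv2.resize(b,(400,400)),cv2.resize(e,(400,400*600//800*1))[:400] if 0 else cv2.copyMakeBorder(cv2.resize(e,(400,300)),0,100,0,0,0)]))
E
```

```text
green
 S [([256.5, 303.6], [242, 292, 30, 24, 610]), ([289.5, 333.2], [278, 323, 24, 21, 430])]
 T [([282.1, 203.1], [270, 191, 25, 25, 456]), ([242.7, 229.9], [234, 221, 19, 19, 277])]
orange
 S [([313.6, 164.5], [306, 155, 17, 20, 296])]
 T [([452.2, 245.4], [443, 236, 19, 19, 260])]
blue
 S [([302.8, 187.5], [285, 174, 38, 28, 451])]
 T [([419.5, 234.7], [395, 217, 53, 42, 672])]
win
 S [([337.1, 216.2], [332, 214, 11, 5, 44])]
 T [([388.7, 272.8], [383, 267, 12, 13, 121])]
black
 S [([383.4, 339.1], [371, 328, 25, 23, 467])]
 T [([228.8, 300.6], [219, 292, 20, 19, 299])]
```

View pics/crop1.png

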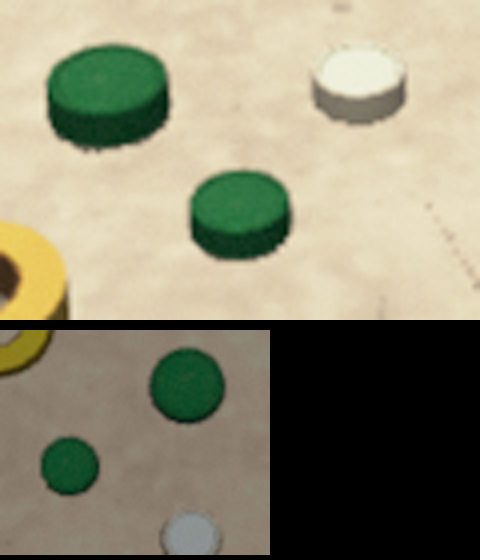

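The crop shows two green caps and a white one. The small green cap at side (290,333) / top (243,230) is visibly narrower than the other, so it is cap_green.

```bash
python3 - <<'E'
from h import *
S=cams.capture("side");T=cams.capture("top")
np.set_printoptions(precision=1,suppress=True)
print("cap",tri([S,T],[(289.5,333.2),(242.7,229.9)]), onplane(T,(242.7,229.9),12.),onplane(S,(289.5,333.2),8))
W=onplane(T,(388.7,272.8),52.); print("win",tri([S,T],[(337.1,216.2),(388.7,272.8)]),W,onplane(S,(337.1,216.2),52))
print("knob",tri([S,T],[(313.6,164.5),(452.2,245.4)]),onplane(T,(452.2,245.4),125),onplane(S,(313.6,164.5),115))
print("black",tri([S,T],[(383.4,339.1),(228.8,300.6)]))
# housing yaw: white top contour rect
g=T["color"];hsv=cv2.cvtColor(g,cv2.COLOR_BGR2HSV);m=cv2.inRange(hsv,(0,0,110),(180,45,255));k=np.zeros_like(m);k[185:340,325:460]=m[185:340,325:460]
k=cv2.morphologyEx(k,cv2.MORPH_CLOSE,np.ones((9,9)));cs,_=cv2.findContours(k,0,2);c=max(cs,key=cv2.contourArea);print(cv2.contourArea(c))
ap=cv2.approxPolyDP(c,8,True)[:,0]; print(ap.tolist(),cv2.minAreaRect(c))
P=np.array([onplane(T,p,50)[:2] for p in ap]);print(P);print(np.arctan2(*(np.roll(P,-1,0)-P).T[::-1]),np.linalg.norm(np.roll(P,-1,0)-P,axis=1))
E
```

```text
cap (array([548.4, 283.7,   6.2]), np.float64(0.1359812015577404)) [547.6 282.9  12. ] [548.2 286.    8. ]
win (array([465.9,  22.1,  53.3]), np.float64(0.3723689821840708)) [466.6  21.8  52. ] [465.1  19.9  52. ]
knob (array([504.8, -74. , 114.1]), np.float64(0.9232360109054412)) [504.5 -71.2 125. ] [503.2 -71.  115. ]
black (array([418.7, 304.8,   6.4]), np.float64(0.17394193309507955))
11192.5
[[364, 185], [361, 201], [347, 204], [354, 225], [341, 225], [345, 256], [325, 255], [339, 267], [326, 295], [380, 326], [404, 327], [405, 337], [434, 339], [434, 284], [452, 280], [455, 291], [459, 258], [426, 260], [387, 226], [409, 216], [451, 245], [445, 236], [459, 217], [418, 208], [425, 194], [408, 185]] ((396.93798828125, 256.84259033203125), (133.73272705078125, 140.5908203125), 23.498567581176758)
[[ 624.6   63.6]
 [ 595.1   69.2]
 [ 589.3   94.3]
 [ 551.3   81.9]
 [ 551.1  105. ]
 [ 495.8   98. ]
 [ 497.3  133.1]
 [ 476.4  108.5]
 [ 427.5  131. ]
 [ 374.9   37.9]
 [ 373.4   -3.5]
 [ 356.5   -4.9]
 [ 353.3  -54.9]
 [ 447.8  -57.6]
 [ 455.   -89.5]
 [ 435.8  -94.1]
 [ 493.9 -103.3]
 [ 489.9  -44.7]
 [ 550.1   23.3]
 [ 568.6  -16.3]
 [ 517.   -89.9]
 [ 533.1  -79.7]
 [ 567.7 -106. ]
 [ 583.4  -32.8]
 [ 609.3  -46. ]
 [ 625.5  -15.7]]
[ 3.   1.8 -2.8  1.6 -3.   1.5 -2.3  2.7 -2.1 -1.6 -3.1 -1.6 -0.  -1.3
 -2.9 -0.2  1.6  0.8 -1.1 -2.2  0.6 -0.6  1.4 -0.5  1.1  1.6] [ 30.   25.7  39.9  23.   55.7  35.1  32.3  53.8 106.9  41.5  17.   50.1
  94.5  32.7  19.7  58.8  58.8  90.8  43.7  89.9  19.   43.5  74.9  29.1
  34.4  79.3]
```

View pics/crop2.png

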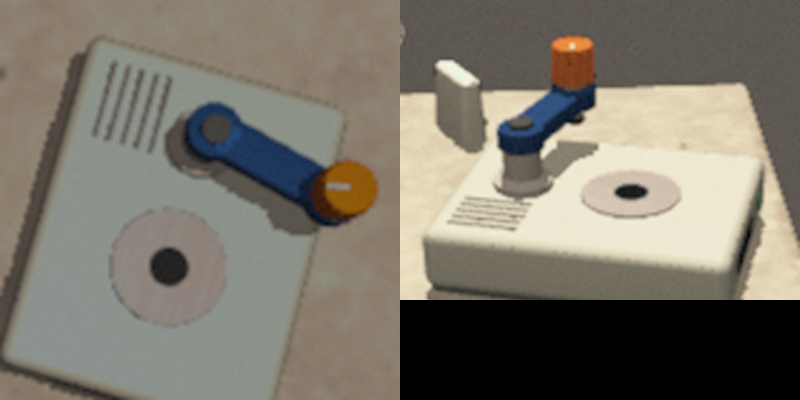

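Crop 2 shows the pivot cap at top (405.6,224.8) / side (293.4,190), the knob at the arm's far end to the right, and the housing's left edge slanting about 0.28 rad. Nothing blocks the window. Next I'll work out the pivot and the approach numbers.

```bash
cat >> h.py <<'E'
def rel(p,yaw=None,s=None):
    "shift (cm, tool axes) and turn about tool z to reach world p with tool x at yaw, tool down"
    s=s or arm.sense(); r=R.from_quat(s["tool_rot"]); d=r.inv().apply(np.array(p)-s["eef_pos"])/10
    x=r.apply([1,0,0]); y0=np.arctan2(x[1],x[0]); 
    if yaw is None: yaw=y0
    t=R.from_euler("z",yaw)*R.from_euler("x",np.pi)
    return d.round(2),(r.inv()*t).as_rotvec().round(3),round(y0,3)
E
python3 - <<'E'
from h import *
S=cams.capture("side");T=cams.capture("top");np.set_printoptions(precision=1,suppress=True)
uT=np.array([405.6,224.8]);uS=np.array([293.4,190.])
print(tri([S,T],[uS,uT])); P=onplane(T,uT,98);print(P,onplane(S,uS,98))
W=np.array([466,21,52.]);d=P-W;print(np.hypot(*d[:2]),np.arctan2(d[1],d[0]))
k=np.array([504,-72,0])-P;print(np.hypot(*k[:2]),np.arctan2(k[1],k[0]))
a=[onplane(T,(330+u/2.857,180+v/2.857),50) for u,v in((5,355),(95,40),(345,105))];e=a[1]-a[0];print(np.arctan2(e[1],e[0]),np.linalg.norm(e))
a=a[2]-a[1];print(np.arctan2(a[1],a[0])+np.pi/2)
print(rel([547.8,283.5,160],0.9)); 
E
```

```text
(array([542.3,  -1.1,  96.4]), np.float64(0.6828328811523647))
[543.1  -0.9  98. ] [541.    2.9  98. ]
80.15360693637145 -0.27714633912333736
81.11239142472293 -2.0737151669504352
-0.2775379904449602 204.11351833167092
-0.24997973861551492
(array([ 61.1, -61. ,   7.1]), array([-0. , -0. , -0.6]), np.float64(0.339))
```

Units first: shifts go in shares of 80 cm and turns go in shares of pi rad. So -5 cm / 80 = -0.0625, 0.15 rad / 3.1416 = 0.0477.

>>> jog_arm(moves=[0,0,-0.0625,0,0,0,0,0,0,-0.0625,0,0,0.0477,0], newtons=30)

```text
clock: 0.6
eef_pos: [174.7, -495.8, 285.7]
tool_rot: [0.996, 0.093, 0.001, 0.003]
contact_force: [0.8, -0.7, 0.9]
finger_gap: 85.6
grip_force: 0.0
```

```bash
python3 - <<'E'
from h import *
s=arm.sense();print(s["joint_pos"].round(3),s["eef_pos"],rel([547.8,283.5,160],0.9))
E
```

```text
[-1.232  0.13   0.084  1.52  -0.     1.724] [ 174.70441552 -495.83239563  285.69074058] (array([ 51.06, -69.76,  12.24]), array([ 0.005,  0.001, -0.714]), np.float64(0.186))
```

Converted, -38 cm / 80 = -0.475, 28 cm / 80 = 0.35, -0.4 rad / 3.1416 = -0.1273.

>>> jog_arm(moves=[0.35,-0.475,0,0,0,-0.1273,0,0.35,-0.475,0,0,0,-0.1273,0,0.35,-0.475,0,0,0,-0.1273,0,0.35,-0.475,0,0,0,-0.1273,0,0.35,-0.475,0,0,0,-0.1273,0,0.35,-0.475,0,0,0,-0.1273,0,0.35,-0.475,0,0,0,-0.1273,0,0.35,-0.475,0,0,0,-0.1273,0,0.35,-0.475,0,0,0,-0.1273,0,0.35,-0.475,0,0,0,-0.1273,0])

```text
clock: 1.6
eef_pos: [379.1, -66.2, 281.5]
tool_rot: [0.956, 0.292, 0.001, -0.0]
contact_force: [0.4, -0.9, 0.6]
finger_gap: 85.1
grip_force: 0.0
```

```bash
python3 - <<'E'
from h import *
s=arm.sense();print(s["joint_pos"].round(3),s["eef_pos"],rel([547.8,283.5,160],0.9))
E
```

```text
[-1.730e-01 -1.330e-01 -1.880e-01  1.515e+00  1.000e-03  2.375e+00] [379.09524202 -66.19621474 281.45107077] (array([ 33.51, -19.58,  12.18]), array([ 0.   , -0.001, -0.307]), np.float64(0.593))
```

Converted, 33.5 cm / 80 = 0.4188, 20 cm / 80 = 0.25, -0.3 rad / 3.1416 = -0.0955.

>>> jog_arm(moves=[0.4188,-0.245,0.0625,0,0,-0.0955,0.2,0.4188,-0.245,0.0625,0,0,-0.0955,0.2,0.4188,-0.245,0.0625,0,0,-0.0955,0.3,0.4188,-0.245,0.0625,0,0,-0.0955,0.3,0.4188,-0.245,0.1,0,0,-0.0955,0.3,0.4188,-0.245,0.125,0,0,-0.0955,0.3,0.4188,-0.245,0.15,0,0,-0.0955,0.3,0.4188,-0.245,0.2,0,0,-0.0955,0.3,0.4188,-0.245,0.25,0,0,-0.0955,0.3,0.4188,-0.245,0.25,0,0,-0.0955,0.3])

```text
clock: 2.6
eef_pos: [546.7, 280.6, 76.8]
tool_rot: [0.903, 0.431, -0.002, -0.0]
contact_force: [-0.1, 0.4, -0.4]
finger_gap: 59.5
grip_force: 0.0
```

```bash
python3 - <<'E'
from h import *
s=arm.sense();print(s["joint_pos"].round(3),s["eef_pos"],s["finger_gap"],rel([547.8,283.5,2],0.9))
T=cams.capture("top");S=cams.capture("side")
cv2.imwrite("pics/pick.png",np.hstack([cv2.resize(T["color"][170:290,190:310],(400,400)),cv2.resize(S["color"][230:350,230:350],(400,400))]))
E
```

```text
[ 0.474  0.337 -0.114  1.125  0.     2.725] [546.66543898 280.55728404  76.79691986] 59.53723205633113 (array([ 0.33, -0.08,  7.48]), array([-0.002,  0.004, -0.01 ]), np.float64(0.89))
```

View pics/pick.png

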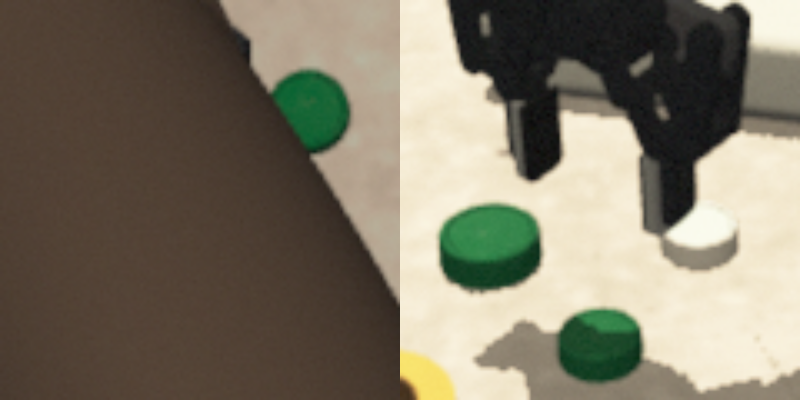

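The fingers are open about 60 mm and straddle the small green cap from above (side crop, cap at (600,345)). I'll descend.

Converted, 7.2 cm / 80 = 0.09, 6.5 cm / 80 = 0.0813.

>>> jog_arm(moves=[0.0025,0,0.0375,0,0,0,0.3,0.0025,0,0.0625,0,0,0,0.3,0.0025,0,0.0813,0,0,0,0.3,0.0025,0,0.09,0,0,0,0.3,0.0025,0,0.09,0,0,0,0.3,0.0025,0,0.09,0,0,0,0.3])

```text
clock: 3.3
eef_pos: [550.0, 281.4, 11.0]
tool_rot: [0.903, 0.43, 0.001, -0.0]
contact_force: [0.0, -0.6, 0.8]
finger_gap: 59.9
grip_force: 0.0
```

```bash
python3 - <<'E'
from h import *
s=arm.sense();print(s["eef_pos"],s["contact_force"],rel([547.8,283.5,2],0.9))
E
```

```text
[550.01014712 281.37282079  10.99390105] [ 0.04795014 -0.64510467  0.84827751] (array([ 0.02, -0.31,  0.9 ]), array([ 0.001, -0.002, -0.012]), np.float64(0.888))
```

Converted, 0.9 cm / 80 = 0.0113, 0.5 cm / 80 = 0.0063.

>>> jog_arm(moves=[0,-0.0038,0.0063,0,0,0,0.3,0,-0.0038,0.0113,0,0,0,0.3,0,-0.0038,0.0113,0,0,0,0.5,0,-0.0038,0.0113,0,0,0,0.7,0,-0.0038,0.0113,0,0,0,0.8,0,-0.0038,0.0113,0,0,0,0.8,0,-0.0038,0.0113,0,0,0,0.8,0,-0.0038,0.0113,0,0,0,0.8], newtons=30)

```text
clock: 4.1
eef_pos: [547.0, 283.2, 0.4]
tool_rot: [0.903, 0.43, 0.0, -0.0]
contact_force: [0.8, 0.4, 1.2]
finger_gap: 34.5
grip_force: 30.0
```

Converted, -14 cm / 80 = -0.175, -12 cm / 80 = -0.15.

>>> jog_arm(moves=[0,0,-0.0375,0,0,0,0.8,0,0,-0.0875,0,0,0,0.8,0,0,-0.15,0,0,0,0.8,0,0,-0.175,0,0,0,0.8,0,0,-0.175,0,0,0,0.8,0,0,-0.175,0,0,0,0.8])

```text
clock: 4.7
eef_pos: [546.9, 283.2, 140.2]
tool_rot: [0.903, 0.43, 0.0, 0.0]
contact_force: [0.3, 0.2, -1.0]
finger_gap: 34.8
grip_force: 30.1
```

```bash
python3 - <<'E'
from h import *
s=arm.sense();print(s["eef_pos"],s["finger_gap"],rel([466.0,21,145],0.9),s["joint_pos"].round(2))
S=cams.capture("side");u=proj(S,s["eef_pos"])[0];print(u, blobs(S["color"],*GREEN,(200,120,330,350),20))
c=blobs(S["color"],*GREEN,(200,120,330,350),20)
x,y=u.astype(int);cv2.imwrite("pics/held.png",cv2.resize(S["color"][y-60:y+40,x-60:x+60],(720,600)))
E
```

```text
[546.9354865  283.15253232 140.20852316] 34.75696605795599 (array([-25.45,  10.24,  -0.49]), array([ 0.   , -0.   , -0.011]), np.float64(0.889)) [ 0.48  0.31 -0.01  1.25 -0.    2.73]
[285.74284952 251.10170781] [([282.2, 248.0], [271, 238, 22, 21, 380]), ([256.5, 303.6], [242, 292, 30, 24, 608])]
```

View pics/held.png

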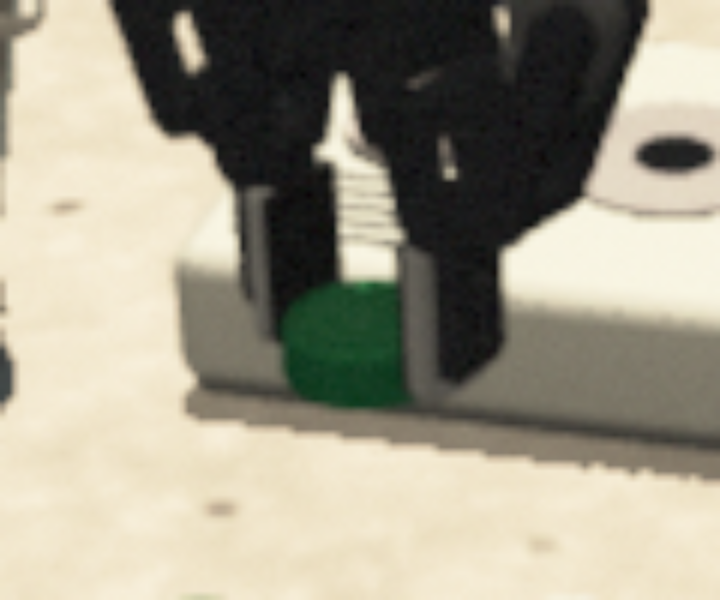

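The cap is held flat between the pads. I'll carry it over the window.

Converted, -25.4 cm / 80 = -0.3175, 10.2 cm / 80 = 0.1275.

>>> jog_arm(moves=[-0.05,0.02,0,0,0,0,0.8,-0.1,0.04,0,0,0,0,0.8,-0.15,0.06,0,0,0,0,0.8,-0.2,0.08,0,0,0,0,0.8,-0.25,0.1,0,0,0,0,0.8,-0.2875,0.115,0,0,0,0,0.8,-0.3175,0.1275,0,0,0,0,0.8,-0.3175,0.1275,0.0375,0,0,0,0.8,-0.3175,0.1275,0.075,0,0,0,0.8,-0.3175,0.1275,0.075,0,0,0,0.8])

```text
clock: 5.75
eef_pos: [461.8, 21.1, 75.3]
tool_rot: [0.903, 0.43, -0.004, -0.002]
contact_force: [-0.4, 0.8, 0.1]
finger_gap: 35.1
grip_force: 30.1
```

```bash
python3 - <<'E'
from h import *
s=arm.sense();print(s["eef_pos"],s["finger_gap"],rel([465.7,20.8,52.8],0.89),s["joint_pos"].round(2))
S=cams.capture("side");print(proj(S,s["eef_pos"])[0], blobs(S["color"],*GREEN,(300,120,400,260),20))
E
```

```text
[461.83356019  21.13280391  75.30239446] 35.096229002659726 (array([0.23, 0.34, 2.25]), array([-0.007,  0.006, -0.002]), np.float64(0.888)) [ 0.05  0.07 -0.45  1.06 -0.    2.3 ]
[338.90689594 204.69082311] [([337.1, 201.9], [329, 195, 16, 14, 191])]
```

Converted, 1 cm / 80 = 0.0125.

>>> jog_arm(moves=[0,0,0.0125,0,0,0,0.8,0,0,0.0125,0,0,0,0.8,0,0,0.0125,0,0,0,0.8])

```text
clock: 6.1
eef_pos: [466.3, 21.9, 70.8]
tool_rot: [0.903, 0.43, 0.0, 0.0]
contact_force: [-0.3, -0.3, 0.6]
finger_gap: 35.2
grip_force: 30.1
```

```bash
python3 - <<'E'
from h import *
s=arm.sense();print(s["eef_pos"],rel([465.7,20.8,52.8],0.89))
E
```

```text
[466.32905985  21.89190908  70.83191989] (array([-0.13,  0.02,  1.8 ]), array([ 0.   , -0.   , -0.001]), np.float64(0.889))
```

Converted, 1.8 cm / 80 = 0.0225, 1.7 cm / 80 = 0.0213.

>>> jog_arm(moves=[-0.0013,0,0.0125,0,0,0,0.8,-0.0013,0,0.0188,0,0,0,0.8,-0.0013,0,0.0213,0,0,0,0.8,-0.0013,0,0.0225,0,0,0,0.8,-0.0013,0,0.0225,0,0,0,0.8,-0.0013,0,0.0225,0,0,0,0.8])

```text
clock: 6.7
eef_pos: [465.4, 20.9, 52.4]
tool_rot: [0.903, 0.43, 0.0, 0.0]
contact_force: [-0.6, -0.2, 1.1]
finger_gap: 34.9
grip_force: 30.2
```

Converted, -15 cm / 80 = -0.1875, -12 cm / 80 = -0.15.

>>> jog_arm(moves=[0,0,0,0,0,0,0.5,0,0,0,0,0,0,0.4,0,0,0,0,0,0,0.4,0,0,-0.0125,0,0,0,0.4,0,0,-0.05,0,0,0,0.4,0,0,-0.1,0,0,0,0.4,0,0,-0.15,0,0,0,0.4,0,0,-0.1875,0,0,0,0.4,0,0,-0.1875,0,0,0,0.4,0,0,-0.1875,0,0,0,0.4])

```text
clock: 7.7
eef_pos: [465.8, 20.9, 203.3]
tool_rot: [0.903, 0.43, 0.001, 0.0]
contact_force: [-0.3, -0.1, -1.3]
finger_gap: 50.9
grip_force: 0.0
```

```bash
python3 - <<'E'
from h import *
s=arm.sense();np.set_printoptions(precision=2,suppress=True);print(s["eef_pos"],s["finger_gap"],rel([504.3,-72,205],0.9))
S=cams.capture("side");b=blobs(S["color"],*GREEN,(300,120,400,260),20);print(b)
# predicted blob centre of cap centred on the window, by filled silhouette
def sil(c,C):
    t=np.linspace(0,6.28,60);P=np.vstack([np.c_[C[0]+18*np.cos(t),C[1]+18*np.sin(t),0*t+z] for z in(C[2],C[2]+13)])
    h=cv2.convexHull(proj(c,P).astype(np.float32));m=cv2.moments(h);return np.array([m["m10"],m["m01"]])/m["m00"]
f=lambda q:sil(S,[q[0],q[1],52])-b[0][0]
print("cap side:",least_squares(f,[466,21],diff_step=1e-3).x,"window side:",onplane(S,(337.1,216.2),52))
E
```

```text
[465.76  20.9  203.27] 50.93293794872707 (array([-4.78,  8.85, -0.17]), array([ 0.  , -0.  , -0.01]), np.float64(0.889))
[([337.1, 213.9], [328, 207, 19, 14, 225])]
cap side: [465.24  23.28] window side: [465.06  19.9   52.  ]
```

Converted, 8.8 cm / 80 = 0.11, 6 cm / 80 = 0.075, -1.4 rad / 3.1416 = -0.4456.

>>> jog_arm(moves=[-0.0125,0.025,0,0,0,-0.0446,0.4,-0.0375,0.05,0,0,0,-0.0891,0.4,-0.06,0.075,0,0,0,-0.1337,0.4,-0.06,0.11,0,0,0,-0.1783,0.4,-0.06,0.11,0,0,0,-0.2228,0.4,-0.06,0.11,0,0,0,-0.2674,0.4,-0.06,0.11,0,0,0,-0.3119,0.4,-0.06,0.11,0,0,0,-0.3565,0.4,-0.06,0.11,0,0,0,-0.4011,0.4,-0.06,0.11,0,0,0,-0.4456,0.4])

```text
clock: 8.75
eef_pos: [502.4, -71.7, 200.5]
tool_rot: [0.411, 0.912, -0.0, -0.002]
contact_force: [0.4, 0.7, 0.3]
finger_gap: 51.6
grip_force: 0.0
```

Converted, -1.4 rad / 3.1416 = -0.4456.

>>> jog_arm(moves=[0,0,0,0,0,-0.0446,0.4,0,0,0,0,0,-0.0891,0.4,0,0,0,0,0,-0.1337,0.4,0,0,0,0,0,-0.1783,0.4,0,0,0,0,0,-0.2228,0.4,0,0,0,0,0,-0.2674,0.4,0,0,0,0,0,-0.3119,0.4,0,0,0,0,0,-0.3565,0.4,0,0,0,0,0,-0.4011,0.4,0,0,0,0,0,-0.4456,0.4])

```text
clock: 9.75
eef_pos: [502.4, -71.7, 200.5]
tool_rot: [-0.273, 0.962, 0.001, -0.001]
contact_force: [-0.3, 0.1, -0.1]
finger_gap: 50.8
grip_force: 0.0
```

```bash
python3 - <<'E'
from h import *
s=arm.sense();np.set_printoptions(precision=2,suppress=True);print(s["eef_pos"],s["joint_pos"],rel([504.3,-72,150],4.21))
T=cams.capture("top");S=cams.capture("side")
print(blobs(T["color"],*GREEN,(370,250,410,300),20),blobs(T["color"],*ORANGE,(430,225,470,265),10),blobs(S["color"],*ORANGE,(295,130,340,185),10))
for b in blobs(T["color"],*GREEN,(370,250,410,300),20): print(onplane(T,b[0],64))
E
```

```text
[502.41 -71.74 200.51] [-0.14  0.1  -0.14  1.34  0.   -0.69] (array([-0.16, -0.13,  5.05]), array([ 0.  , -0.  , -0.52]), np.float64(-2.589))
[([388.6, 272.7], [379, 263, 20, 20, 312])] [([447.5, 238.6], [444, 237, 8, 4, 19])] [([313.6, 164.5], [306, 155, 17, 20, 294])]
[465.56  23.83  64.  ]
```

Converted, 9.8 cm / 80 = 0.1225, 9 cm / 80 = 0.1125, -0.52 rad / 3.1416 = -0.1655.

>>> jog_arm(moves=[-0.0025,-0.0013,0.0125,0,0,-0.0446,0.4,-0.0025,-0.0013,0.025,0,0,-0.0891,0.4,-0.0025,-0.0013,0.0375,0,0,-0.1337,0.4,-0.0025,-0.0013,0.05,0,0,-0.1655,0.4,-0.0025,-0.0013,0.0625,0,0,-0.1655,0.4,-0.0025,-0.0013,0.0813,0,0,-0.1655,0.4,-0.0025,-0.0013,0.1,0,0,-0.1655,0.4,-0.0025,-0.0013,0.1125,0,0,-0.1655,0.4,-0.0025,-0.0013,0.1225,0,0,-0.1655,0.4,-0.0025,-0.0013,0.1225,0,0,-0.1655,0.4])

```text
clock: 10.85
eef_pos: [504.8, -71.6, 103.0]
tool_rot: [-0.508, 0.861, 0.001, -0.001]
contact_force: [0.3, 0.2, -0.4]
finger_gap: 50.9
grip_force: 0.0
```

```bash
python3 - <<'E'
from h import *
s=arm.sense();np.set_printoptions(precision=2,suppress=True);print(s["eef_pos"],s["contact_force"],s["joint_pos"],rel([504.3,-72,102],4.21))
p=np.array([542.6,-0.8]);r0=R.from_quat(s["tool_rot"]);a0=-2.074;e0=s["eef_pos"]
# swing waypoints: arm angle steps of .14 clockwise; shift in tool axes now
for i in range(1,12):
    a=a0-min(.125*i,1.345); q=p+80*np.array([np.cos(a),np.sin(a)]); d=r0.inv().apply([*(q-e0[:2]),0])/10; print(i,q,d,.125*i)
E
```

```text
[504.83 -71.56 103.05] [ 0.29  0.2  -0.42] [-0.14  0.13 -0.32  1.13 -0.   -1.21] (array([0.06, 0.03, 0.1 ]), array([ 0., -0., -0.]), np.float64(-2.076))
1 [495.58 -65.53] [-0.08  1.1   0.  ] 0.125
2 [487.88 -59.16] [-0.27  2.08  0.  ] 0.25
3 [481.03 -51.88] [-0.57  3.04  0.01] 0.375
4 [475.14 -43.81] [-0.99  3.94  0.01] 0.5
5 [470.31 -35.06] [-1.52  4.79  0.01] 0.625
6 [466.6  -25.78] [-2.16  5.56  0.01] 0.75
7 [464.08 -16.11] [-2.88  6.25  0.01] 0.875
8 [462.78  -6.2 ] [-3.69  6.84  0.01] 1.0
9 [462.73   3.79] [-4.56  7.33  0.01] 1.125
10 [463.93  13.71] [-5.48  7.71  0.01] 1.25
11 [465.66  21.11] [-6.21  7.91  0.01] 1.375
```

Converted, 4.8 cm / 80 = 0.06, 3.9 cm / 80 = 0.0488, 0.625 rad / 3.1416 = 0.1989.

>>> jog_arm(moves=[0,0,0,0,0,0,0.55,0,0,0,0,0,0,0.55,-0.0013,0.0138,0,0,0,0.0398,0.55,-0.0038,0.0263,0,0,0,0.0796,0.55,-0.0075,0.0375,0,0,0,0.1194,0.55,-0.0125,0.0488,0,0,0,0.1592,0.55,-0.0188,0.06,0,0,0,0.1989,0.55,-0.0188,0.06,0,0,0,0.1989,0.55])

```text
clock: 11.65
eef_pos: [470.8, -34.8, 105.1]
tool_rot: [-0.219, 0.976, -0.0, 0.001]
contact_force: [-0.9, -0.3, 1.1]
finger_gap: 38.7
grip_force: 0.0
```

```bash
python3 - <<'E'
from h import *
s=arm.sense();np.set_printoptions(precision=2,suppress=True);print(s["eef_pos"],s["contact_force"],s["moment"])
p=np.array([542.6,-0.8]);r0=R.from_quat(s["tool_rot"]);e0=s["eef_pos"]
for i in range(6,13):
    a=-2.074-.125*i; q=p+80*np.array([np.cos(a),np.sin(a)]); d=r0.inv().apply([*(q-e0[:2]),0])/10; print(i,q,d,.125*(i-5))
T=cams.capture("top");S=cams.capture("side");print(blobs(S["color"],*ORANGE,(295,130,380,200),10));cv2.imwrite("pics/sw.png",np.hstack([cv2.resize(S["color"][120:240,270:390],(400,400)),cv2.resize(T["color"][200:320,340:460],(400,400))]))
E
```

```text
[470.8  -34.84 105.09] [-0.87 -0.26  1.08] [-0.01  0.02 -0.01]
6 [466.6  -25.78] [-0.01  1.   -0.  ] 0.125
7 [464.08 -16.11] [-0.19  1.98 -0.  ] 0.25
8 [462.78  -6.2 ] [-0.5   2.93 -0.  ] 0.375
9 [462.73   3.79] [-0.93  3.84 -0.  ] 0.5
10 [463.93  13.71] [-1.46  4.68 -0.  ] 0.625
11 [466.35  23.41] [-2.09  5.45 -0.  ] 0.75
12 [469.96  32.72] [-2.82  6.14  0.  ] 0.875
[([328.0, 170.9], [323, 160, 11, 22, 179])]
```

View pics/sw.png

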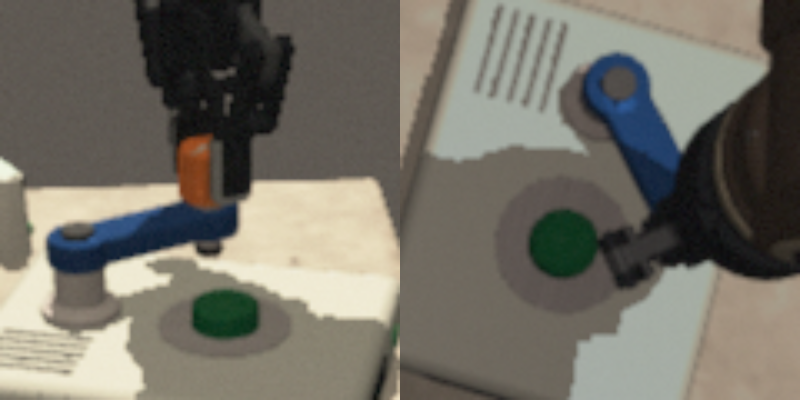

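The arm is following the gripper and the cap looks centred on the steel disc. I'll go on with the swing.

Converted, 5.1 cm / 80 = 0.0638, 4.7 cm / 80 = 0.0588, 0.625 rad / 3.1416 = 0.1989.

>>> jog_arm(moves=[0,0.0125,0,0,0,0.0398,0.55,-0.0025,0.025,0,0,0,0.0796,0.55,-0.0063,0.0363,0,0,0,0.1194,0.55,-0.0113,0.0475,0,0,0,0.1592,0.55,-0.0188,0.0588,0,0,0,0.1989,0.55,-0.0225,0.0638,0,0,0,0.2196,0.55,-0.0225,0.0638,0,0,0,0.2196,0.55])

```text
clock: 12.45
eef_pos: [465.7, 18.6, 104.5]
tool_rot: [0.122, 0.992, 0.0, 0.0]
contact_force: [0.2, 0.4, -0.7]
finger_gap: 38.5
grip_force: 0.0
```

```bash
python3 - <<'E'
from h import *
s=arm.sense();np.set_printoptions(precision=2,suppress=True);print(s["eef_pos"],s["contact_force"],s["joint_pos"],rel([466.1,21.2,102],2.865))
E
```

```text
[465.71  18.57 104.46] [ 0.16  0.36 -0.68] [ 0.04  0.05 -0.41  1.12  0.    0.29] (array([0.03, 0.26, 0.25]), array([0.  , 0.  , 0.03]), np.float64(2.896))
```

Converted, 0.5 cm / 80 = 0.0063, 0.4 cm / 80 = 0.005, 0.03 rad / 3.1416 = 0.0095.

>>> jog_arm(moves=[0,0.0025,0.0025,0,0,0.0095,0.55,0,0.005,0.0025,0,0,0.0095,0.55,0,0.0063,0.0025,0,0,0.0095,0.55,0,0.0063,0.0025,0,0,0.0095,0.55])

```text
clock: 12.85
eef_pos: [466.3, 23.1, 102.3]
tool_rot: [0.138, 0.99, -0.0, -0.0]
contact_force: [-1.2, -1.3, 0.8]
finger_gap: 38.7
grip_force: 0.8
```

Converted, 0.1 cm / 80 = 0.0013.

>>> jog_arm(moves=[0,0.0013,0,0,0,0,0.55,0,0.0013,0,0,0,0,0.55])

```text
clock: 13.05
eef_pos: [466.5, 24.2, 102.2]
tool_rot: [0.138, 0.99, -0.0, -0.0]
contact_force: [-2.2, -1.5, 0.8]
finger_gap: 38.7
grip_force: 0.8
```

Converted, 0.1 cm / 80 = 0.0013.

>>> jog_arm(moves=[0,0.0013,0,0,0,0,0.55,0,0.0013,0,0,0,0,0.55])

```text
clock: 13.25
eef_pos: [466.9, 25.3, 102.2]
tool_rot: [0.138, 0.99, 0.0, -0.0]
contact_force: [-2.7, -1.0, 0.5]
finger_gap: 38.5
grip_force: 0.8
```

Converted, 0.1 cm / 80 = 0.0013.

>>> jog_arm(moves=[0,0.0013,0,0,0,0,0.55,0,0.0013,0,0,0,0,0.55])

```text
clock: 13.45
eef_pos: [466.9, 25.6, 102.2]
tool_rot: [0.139, 0.99, -0.001, -0.0]
contact_force: [-1.9, -4.0, 0.6]
finger_gap: 38.3
grip_force: 2.5
```

Converted, 0.1 cm / 80 = 0.0013.

>>> jog_arm(moves=[0,0.0013,0,0,0,0,0.55,0,0.0013,0,0,0,0,0.55])

```text
clock: 13.65
eef_pos: [467.0, 25.7, 102.2]
tool_rot: [0.139, 0.99, -0.002, -0.0]
contact_force: [-3.6, -8.1, 1.2]
finger_gap: 38.2
grip_force: 4.3
```

```bash
python3 - <<'E'
from h import *
s=arm.sense();S=cams.capture("side");T=cams.capture("top");b=blobs(S["color"],*ORANGE,(295,130,380,200),10);print(s["eef_pos"],s["contact_force"],b,proj(S,[466,21,115]),proj(S,[466,21,80]))
cv2.imwrite("pics/stop.png",np.hstack([cv2.resize(S["color"][120:240,270:390],(400,400)),cv2.resize(T["color"][200:320,340:460],(400,400))]))
E
```

```text
[466.96825199  25.68328665 102.1698385 ] [-3.61971137 -8.10038373  1.22855869] [([342.9, 183.8], [341, 174, 5, 21, 99])] [[336.41135426 184.05010063]] [[336.52301419 202.32812313]]
```

View pics/stop.png

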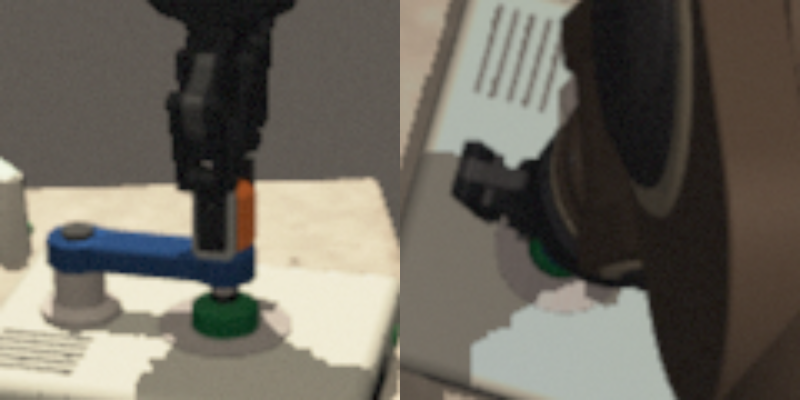

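The side crop shows the arm over the cap at its stop with the foot above the cap, and the force has risen to 8 N. I'll centre on the knob, open, and unwind the wrist.

>>> jog_arm(moves=[0,-0.0038,0,0,0,0,0.4,0,-0.0063,0,0,0,0,0.4,0,-0.0063,0,0,0,0,0.4,0,-0.0063,0,0,0,0,0.4])

```text
clock: 14.15
eef_pos: [466.4, 22.5, 102.4]
tool_rot: [0.138, 0.99, 0.0, 0.0]
contact_force: [-0.8, -1.1, -0.0]
finger_gap: 51.2
grip_force: 0.0
```

```bash
python3 - <<'E'
from h import *
s=arm.sense();print(s["eef_pos"],s["contact_force"],s["finger_gap"],rel([466.0,22.0,101.5]))
E
```

```text
[466.43484345  22.48016742 102.41655496] [-0.76431523 -1.08753607 -0.03516386] 51.19762974069014 (array([ 0.03, -0.06,  0.09]), array([0.001, 0.   , 0.   ]), np.float64(2.864))
```

Converted, -1.4 rad / 3.1416 = -0.4456.

>>> jog_arm(moves=[0,0,0,0,0,-0.0446,0.4,0,0,0,0,0,-0.0891,0.4,0,0,0,0,0,-0.1337,0.4,0,0,0,0,0,-0.1783,0.4,0,0,0,0,0,-0.2228,0.4,0,0,0,0,0,-0.2674,0.4,0,0,0,0,0,-0.3119,0.4,0,0,0,0,0,-0.3565,0.4,0,0,0,0,0,-0.4011,0.4,0,0,0,0,0,-0.4456,0.4])

```text
clock: 15.15
eef_pos: [466.4, 22.6, 102.4]
tool_rot: [-0.535, 0.845, 0.0, 0.0]
contact_force: [0.8, -0.5, -0.4]
finger_gap: 51.3
grip_force: 0.0
```

Converted, -1.4 rad / 3.1416 = -0.4456.

>>> jog_arm(moves=[0,0,0,0,0,-0.0446,0.4,0,0,0,0,0,-0.0891,0.4,0,0,0,0,0,-0.1337,0.4,0,0,0,0,0,-0.1783,0.4,0,0,0,0,0,-0.2228,0.4,0,0,0,0,0,-0.2674,0.4,0,0,0,0,0,-0.3119,0.4,0,0,0,0,0,-0.3565,0.4,0,0,0,0,0,-0.4011,0.4,0,0,0,0,0,-0.4456,0.4])

```text
clock: 16.15
eef_pos: [466.4, 22.6, 102.4]
tool_rot: [0.953, -0.302, 0.0, -0.0]
contact_force: [-0.6, -0.4, -0.7]
finger_gap: 51.2
grip_force: 0.0
```

>>> jog_arm(moves=[0,0,0,0,0,0,0.6,0,0,0,0,0,0,0.7,0,0,0,0,0,0,0.8,0,0,0,0,0,0,0.8], newtons=35)

```text
clock: 16.55
eef_pos: [466.1, 22.2, 102.5]
tool_rot: [0.952, -0.306, 0.0, 0.0]
contact_force: [-3.1, -1.9, 4.2]
finger_gap: 30.1
grip_force: 34.5
```

```bash
python3 - <<'E'
from h import *
s=arm.sense();np.set_printoptions(precision=3,suppress=True)
for k in("eef_pos","contact_force","moment","finger_gap","joint_pos","effort"):print(k,s[k])
E
```

```text
eef_pos [466.091  22.159 102.541]
contact_force [-3.114 -1.918  4.18 ]
moment [-0.385  0.445 -0.027]
finger_gap 30.065627596322532
joint_pos [ 0.048  0.05  -0.408  1.113 -0.    -2.473]
effort [  0.891 -35.205  33.382  -1.072   0.501  -0.026]
```

Converted, 0.24 rad / 3.1416 = 0.0764.

>>> jog_arm(moves=[0,0,0,0,0,0.0255,0.8,0,0,0,0,0,0.0509,0.8,0,0,0,0,0,0.0764,0.8])

```text
clock: 16.85
eef_pos: [466.3, 22.3, 102.6]
tool_rot: [0.908, -0.418, 0.0, -0.0]
contact_force: [-1.1, -0.7, 4.0]
finger_gap: 29.9
grip_force: 34.4
```

```bash
cat > q.py <<'E'
from h import *
np.set_printoptions(precision=3,suppress=True)
s=arm.sense();print(s["clock"],s["contact_force"],s["moment"],s["finger_gap"],s["joint_pos"][5],s["dq"][5],s["effort"][5],s["eef_pos"])
E
python3 q.py
```

```text
16.85 [-1.066 -0.674  3.982] [-0.225  0.393  0.15 ] 29.92574533695242 -2.2302304266701496 0.7940314888591778 -0.6864532269537449 [466.262  22.308 102.557]
```

Converted, 0.3 rad / 3.1416 = 0.0955.

>>> jog_arm(moves=[0,0,0,0,0,0.0318,0.8,0,0,0,0,0,0.0637,0.8,0,0,0,0,0,0.0955,0.8])

```text
clock: 17.15
eef_pos: [466.5, 22.4, 102.6]
tool_rot: [0.835, -0.55, 0.0, -0.0]
contact_force: [-1.0, -0.5, 2.8]
finger_gap: 30.3
grip_force: 34.4
```

```bash
python3 q.py
```

```text
17.15 [-1.005 -0.465  2.813] [-0.121  0.201  0.218] 30.253194640236647 -1.9294044723232233 0.9904808591536278 -0.8928948640823364 [466.511  22.433 102.592]
```

Converted, 0.3 rad / 3.1416 = 0.0955.

>>> jog_arm(moves=[0,0,0,0,0,0.0318,0.8,0,0,0,0,0,0.0637,0.8,0,0,0,0,0,0.0955,0.8])

```text
clock: 17.45
eef_pos: [466.8, 22.5, 102.6]
tool_rot: [0.744, -0.668, 0.0, -0.001]
contact_force: [1.1, 0.1, 3.4]
finger_gap: 30.0
grip_force: 34.4
```

```bash
python3 q.py
```

```text
17.45 [1.097 0.082 3.366] [-0.053 -0.055  0.175] 30.022806691604313 -1.6294437117068936 0.9907260143294644 -0.8691289834678173 [466.805  22.503 102.641]
```

Converted, 0.2 rad / 3.1416 = 0.0637.

>>> jog_arm(moves=[0,0,0,0,0,0.0318,0.8,0,0,0,0,0,0.0637,0.8])

```text
clock: 17.65
eef_pos: [467.0, 22.5, 102.8]
tool_rot: [-0.673, 0.739, -0.0, 0.001]
contact_force: [0.8, -0.2, 3.6]
finger_gap: 30.1
grip_force: 34.5
```

```bash
python3 q.py
```

```text
17.65 [ 0.778 -0.202  3.583] [-0.129 -0.049  0.291] 30.08146383994293 -1.4296093400784802 0.991472376696668 -0.7907567918300629 [467.022  22.507 102.785]
```

Converted, 0.2 rad / 3.1416 = 0.0637.

>>> jog_arm(moves=[0,0,0,0,0,0.0318,0.8,0,0,0,0,0,0.0637,0.8])

```text
clock: 17.85
eef_pos: [467.2, 22.5, 102.9]
tool_rot: [-0.596, 0.803, -0.001, 0.001]
contact_force: [0.5, -1.6, 4.0]
finger_gap: 30.0
grip_force: 34.4
```

```bash
python3 q.py
```

```text
17.85 [ 0.541 -1.554  3.97 ] [-0.164 -0.197  0.275] 29.974214762319995 -1.2296554916904883 0.992126582213443 -0.7717252895236015 [467.225  22.463 102.859]
```

```bash
python3 - <<'E'
from h import *
np.set_printoptions(precision=3,suppress=True)
for i in range(4):
    cams.capture("side");s=arm.sense();print(s["moment"],s["effort"][5],s["joint_pos"][5],s["contact_force"])
E
```

```text
[-0.098 -0.239  0.21 ] 0.2653402090072632 -1.226051092630474 [ 1.431 -0.578  3.47 ]
[-0.145 -0.32   0.085] 0.7199124433100224 -1.2333959709061957 [ 1.954 -1.046  3.486]
[-0.119 -0.406  0.006] 0.21219362039119005 -1.2356554226822092 [ 1.916 -0.95   3.218]
[-0.001 -0.502 -0.037] 0.0332062435336411 -1.235943707892403 [2.29  0.075 3.672]
```

Converted, 0.1 rad / 3.1416 = 0.0318.

>>> jog_arm(moves=[0,0,0,0,0,0.0318,0.8])

```text
clock: 18.15
eef_pos: [467.3, 22.4, 102.8]
tool_rot: [-0.557, 0.83, -0.001, 0.001]
contact_force: [3.3, -1.3, 3.6]
finger_gap: 30.0
grip_force: 34.5
```

```bash
python3 - <<'E'
from h import *
np.set_printoptions(precision=3,suppress=True)
for i in range(4):
    s=arm.sense();print(s["moment"],s["effort"][5],s["joint_pos"][5],s["contact_force"]);cams.capture("side")
E
```

```text
[-0.175 -0.621  0.243] -1.3334635645151138 -1.134406456763683 [ 3.316 -1.251  3.627]
[-0.152 -0.636  0.191] 0.15021528583019972 -1.1288421514987543 [ 3.722 -1.477  3.411]
[-0.111 -0.74   0.057] 0.7032944820821285 -1.1353826938464515 [ 3.462 -0.389  4.139]
[-0.04  -0.831  0.001] 0.22932846564799547 -1.1371183142732744 [ 5.334 -0.564  4.304]
```

The turning moment went from about 0.15–0.2 to a level 0.27 N m and stayed there over three steps, so the clutch is slipping. I'll stop, release and retreat.

Converted, -13 cm / 80 = -0.1625, -9 cm / 80 = -0.1125.

>>> jog_arm(moves=[0,0,0,0,0,0,0.6,0,0,0,0,0,0,0.45,0,0,0,0,0,0,0.35,0,0,0,0,0,0,0.35,0,0,-0.025,0,0,0,0.35,0,0,-0.0625,0,0,0,0.35,0,0,-0.1125,0,0,0,0.35,0,0,-0.1625,0,0,0,0.35,0,0,-0.1625,0,0,0,0.35,0,0,-0.1625,0,0,0,0.35])

```text
clock: 19.35
eef_pos: [466.6, 22.4, 232.9]
tool_rot: [-0.557, 0.83, -0.0, 0.001]
contact_force: [-0.1, -0.1, -0.9]
finger_gap: 55.3
grip_force: 0.0
```

```bash
python3 - <<'E'
from h import *
S=cams.capture("side");print(blobs(S["color"],*ORANGE,(295,130,380,210),10),blobs(S["color"],*GREEN,(300,180,400,260),10),proj(S,[466,21.5,115]))
cv2.imwrite("pics/end.png",cv2.resize(S["color"][130:250,270:390],(600,600)))
E
```

```text
[([336.7, 183.8], [328, 173, 18, 22, 354])] [([337.1, 214.7], [328, 208, 19, 13, 192])] [[336.42855552 184.16866536]]
```

View pics/end.png

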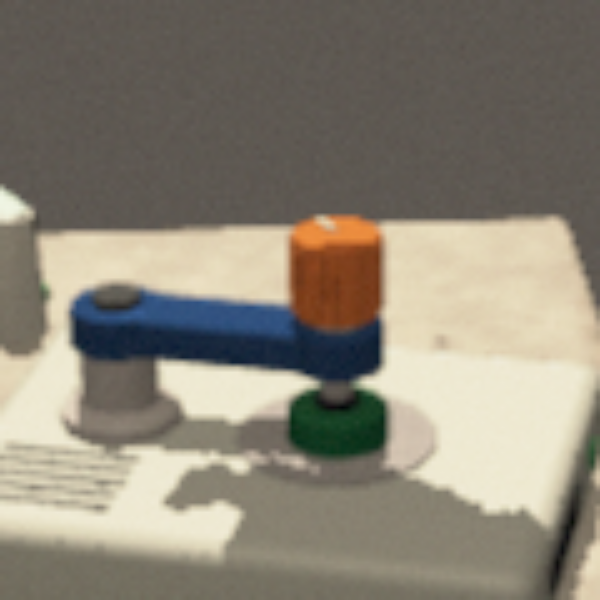

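The arm stands over the window with the knob at (336.7,183.8), within about 1 mm of the expected pixel. The foot is down on the flat, centred cap, and the gripper is clear.

```bash
python3 -c "
from rig import arm;print(arm.hand_in())"
```

```text
the job is handed in; nothing more can be done
None
```

I handed the job in at about 19 s of the 72 s allowed; the hand-in returned no verdict. The small green cap lies flat on the window, 2–3 mm off centre by the camera estimate. The press arm is at its stop and the knob was tightened until the moment levelled at about 0.27 N m; the foot force itself was not measured. The robot is clear, and I left the black cap alone.

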